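Unlock the two-stage catch of the flat sample case

TASK

Two sample transport cases stand on the desk, each with a two-stage catch on its lid. On the flatter case, slide the safety tab fully clear of the latch lever, then swing the lever up until it stands upright, and let go with the tab still clear. Leave the taller case locked.

Things in the scene. Friction and masses are not known exactly. Their poses are not given: they have to be found in the camera images.
- flat_case_tab_grip (a point): In the FLATTER case's (150x180x65 mm) safety tab: upright black block 16 (x) x 14 (y) x 31 mm, top 45 above the lid, on a steel tongue, top 16 above the lid. Point: centred, 36 above the lid. Axes: x to case back (yaw within 0.25 rad of world), y left, z up. Slides +y, 1.5 N, stays where left. Gap to lever 27 mm; may be pinched along x or y. Lever block is 43 mm toward -x and -y.
- flat_case_tab (a joint): Travel in m of the flatter case's safety tab along its +y: 0 = locked (tongue lies across the lever and stops it from lifting; clear of it from 0.014), 0.030 = fully out at its stop. Starts between 0 and 0.004.
- flat_case_lever_grip (a point): In the upright black block 12 (x) x 24 (y) x 30 mm at the front end of the flatter case's lever; point 29 mm above lid, 11 under its top. Axes when shut: x to case back, y left, z up; they turn with it. Hinge axis, along y: 80 mm to +x, 22 mm to -z. Front end swings up and back, 0 to 1.65 rad, about 1 N, stays where left. Pinched along y, the block turns between the fingers, tool upright.
- tall_case_tab (a joint): Travel in m of the safety tab on the TALLER case (150x180 mm, 120 mm high, carry handle on the lid): 0 = locked, grows as it is released. A bystander with the same kind of catch. Starts between 0 and 0.003.

How it is judged:
By the outcome, as a careful person would: the job done as asked, in the order asked, and still so for the second after the job is handed in, with the robot touching nothing.
It also fails if it takes over 48 s, if anything falls off the work surface, if the arm or the gripper's body presses on something with over 40 N, if the wrist force passes 120 N, or if a joint passes its speed limit or range.

ROBOT

A 7-joint arm with a two-finger parallel gripper is mounted at the origin on the work surface; the furniture and walls round the work are solid. World frame = base frame: x ahead of the robot, y to its left, z up, the work surface at z = 0. Lengths are in m, angles in rad, forces in N, time in s.
With the tool pointing down it reaches from about 0.4 to 0.875 m from the base axis. Payload 6.5 kg.
Tool frame: the origin (TCP) lies at the very end of the fingers, on their centre line; the grasp point (between the pads) lies 19 mm behind it; z points along the fingers, y is the direction in which the jaws open and shut (so a half turn about z gives the same grasp; the last joint's range is limited). The gripper opens to 85 mm and grips with 20 to 120 N. Pads are 22 mm wide; open, the fingers measure 114 mm over their backs; the gripper's body (76 mm by 85 mm) begins 54 mm behind the grasp point. The pads swing forward as they close: fully open they stand 13 mm farther back than shut.
Start: joints at [-1.39, 0.536, -0.004, 1.538, 0.003, 1.067, -0.071], TCP at [0.159, 0.63, 0.231] pointing down, gripper open.
Joint ranges: [-2.7, 2.7], [-0.37, 2.16], [-1.27, 1.26], [0.24, 2.4], [-1.31, 4.45], [0.19, 1.91], [-2.76, 2.76]. Speed limits (rad/s): [2.39, 2.39, 3.14, 3.14, 3.14, 3.14, 3.14].

INTERFACE

Orientations are given as a unit quaternion [w, x, y, z].
In Python, from station import robot, optics, ticket gives the robot as it stands. The module is installed in compiled form; this text tells all that it offers.
- The arm moves only by the tool apply_moves, never from a script. Its argument "increments" is a list of rows, each an object with "translation": the shift along the tool's x, y, z in cm, a list of three; "twist": the turn, a rotation vector about the tool's x, y, z in rad, a list of three; "grip": the closure, from 0 (fully open) to 1 (shut). A call has 1 to 12 rows; each row is the pose to reach, as a shift and turn from the pose measured when the call began, along the tool's axes at that moment; what a row does not reach only later rows make up. A row lasts 1/8 s, in which the tool goes at most 62.5 mm and 10.7 degrees, less where a joint would pass 70% of its speed; a pose out of reach is approached as far as the arm can. A call with a gripper value outside its range is refused whole. The fingers move at their own pace and stop on an object; "grip_force" is the grip in N (left out, the last holds). Time passes only in rows, so rows that repeat a pose let the fingers close. It gives the time, the measured TCP pose, the force and the opening at its end, in the units of the state.
- robot.state(): the state, without advancing time (a new reading comes with each control period).
- optics.camera(name): name is "scene" or "side" or "wrist"; returns a dict with "pixels" (420x560x3 uint8, red, green, blue), "depth" (420x560 float32, m along the optical axis (not along the pixel's ray), 0 where there is no reading), "camera_matrix" (3x3 intrinsics, pixels), "rvec" (rotation vector, rad) and "tvec" (3), from world to camera coordinates, as OpenCV has them. Camera axes: x right, y down, z forward; pixel columns grow to the right and rows downward; lengths in m; the calibration is good to about 2 mm. A picture is of the moment at which its call begins.
- ticket.job_done(): hands the job in, once; it reports no verdict.
The state is a dict: "t": time; "joint_positions": joint angles; "dq": joint speeds; "joint_efforts": joint torques, N m; "eef_pos": TCP position; "tool_rot": TCP orientation; "ft_force": force on the tool from outside, world axes, zero at the start; "wrist_torque": the same for the moment, N m; "grip_width": finger opening in m.
Only numpy, scipy, OpenCV 4.12 (cv2) and the standard library are available. Lean on these libraries where they do the work, as an engineer would, in place of code of your own. Each camera call takes 0.05 s, during which the arm holds its last target.

## Working session

There is one attempt and no reset: what is moved stays moved. The work goes in short steps, Python scripts to look and compute and a tool call to move; the robot and the scene stay as the last step left them, time stands still between calls to the robot, and variables do not carry over. Pictures are saved under pics/ and viewed, and the job is handed in when it is done.

Besides the shell and the picture viewer there is one more tool, called after "Emit:" by a JSON object that holds its "method" and its "body", one argument or row to a line. apply_moves: Moves the arm, as the interface text tells. Its arguments: {"type":"object","properties":{"increments":{"type":"array","items":{"type":"object","properties":{"translation":{"type":"array","items":{"type":"number"}},"twist":{"type":"array","items":{"type":"number"}},"grip":{"type":"number"}}}},"grip_force":{"type":"number"}},"required":["increments"]}

```bash
mkdir -p pics
cat > h.py <<'E'
import numpy as np, cv2
from station import robot, optics, ticket
def shot(n,fn=None):
    c=optics.camera(n)
    if fn: cv2.imwrite('pics/'+fn,c['pixels'][:,:,::-1])
    return c
def cloud(c):
    K=c['camera_matrix'];d=c['depth'];v,u=np.indices(d.shape)
    P=np.stack([(u-K[0,2])/K[0,0]*d,(v-K[1,2])/K[1,1]*d,d],-1)
    R=cv2.Rodrigues(np.array(c['rvec'],float))[0]
    W=(P-np.array(c['tvec']).reshape(3))@R
    W[d==0]=np.nan
    return W
E
python3 - <<'E'
from h import *
s=robot.state();print(s['t'],s['eef_pos'],s['tool_rot'],s['grip_width'])
for n in ['scene','side','wrist']:
    c=shot(n,n+'1.png');np.savez(n+'1.npz',W=cloud(c),px=c['pixels'])
E
```

```text
0.0 [0.15865991 0.62969139 0.23041216] [-3.99428397e-05  1.23045915e-01  9.92400609e-01 -8.55669908e-04] 0.0853423426374817
```

View pics/scene1.png

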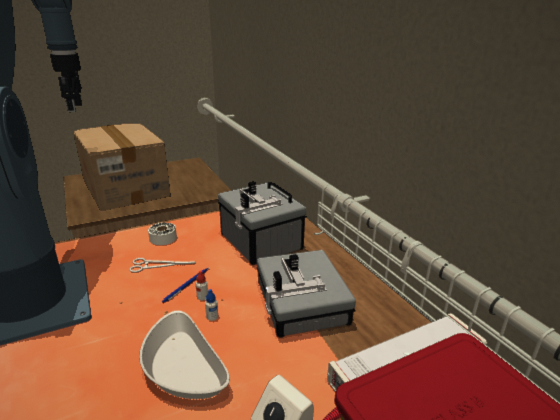

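View pics/side1.png

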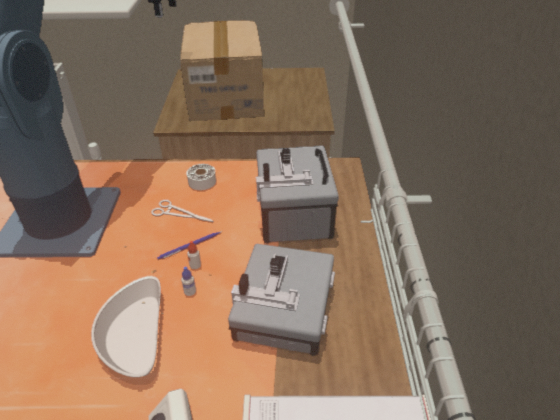

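View pics/wrist1.png

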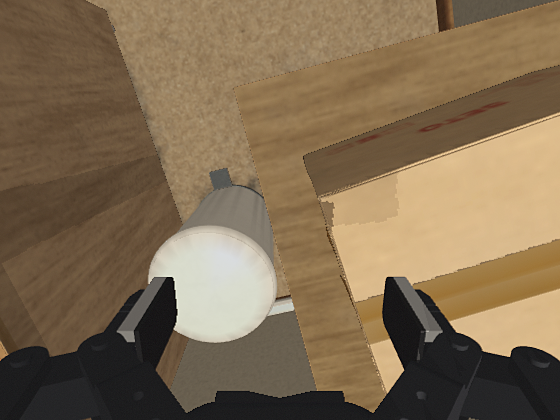

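The scene and side views show the flat case at about scene px (305,285) and the tall case behind it at (262,215). The wrist view shows only the floor and the box. Next I'll measure the flat case from the depth image.

Run:
```python
from h import *
for n,roi in [('scene',(225,330,250,360)),('side',(235,350,225,340))]:
    z=np.load(n+'1.npz');W=z['W'];px=z['px']
    a,b,c,d=roi
    print(n)
    w=W[a:b,c:d].reshape(-1,3);p=px[a:b,c:d].reshape(-1,3).astype(int)
    ok=np.isfinite(w[:,2]);w=w[ok];p=p[ok]
    h=np.histogram(w[:,2],bins=np.arange(-.02,.15,.005));print(list(zip(h[1].round(3),h[0])))
    top=w[(w[:,2]>.058)&(w[:,2]<.072)]
    r=cv2.minAreaRect((top[:,:2]*1000).astype(np.float32));print('lid',r,np.median(top[:,2]))
    # black tall
    blk=(p.max(1)<60)&(w[:,2]>.085)&(w[:,2]<.125)
    q=w[blk]
    print(len(q))
    if len(q)>5:
        _,lab,cen=cv2.kmeans(q[:,:2].astype(np.float32),2,None,(3,50,1e-5),5,cv2.KMEANS_PP_CENTERS)
        for i in range(2):
            s=q[lab[:,0]==i];print(cen[i],s.min(0),s.max(0),len(s))
            t=s[s[:,2]>s[:,2].max()-.003];print('  top',t.mean(0),t.min(0),t.max(0))
    im=px[a-10:b+10,c-10:d+10,::-1];cv2.imwrite('pics/'+n+'_crop.png',cv2.resize(im,None,fx=5,fy=5,interpolation=cv2.INTER_CUBIC)[:600,:790])
```

```text
scene
[(np.float64(-0.02), np.int64(24)), (np.float64(-0.015), np.int64(17)), (np.float64(-0.01), np.int64(1)), (np.float64(-0.005), np.int64(1952)), (np.float64(0.0), np.int64(923)), (np.float64(0.005), np.int64(163)), (np.float64(0.01), np.int64(275)), (np.float64(0.015), np.int64(257)), (np.float64(0.02), np.int64(287)), (np.float64(0.025), np.int64(319)), (np.float64(0.03), np.int64(283)), (np.float64(0.035), np.int64(385)), (np.float64(0.04), np.int64(267)), (np.float64(0.045), np.int64(297)), (np.float64(0.05), np.int64(314)), (np.float64(0.055), np.int64(358)), (np.float64(0.06), np.int64(2507)), (np.float64(0.065), np.int64(1001)), (np.float64(0.07), np.int64(520)), (np.float64(0.075), np.int64(355)), (np.float64(0.08), np.int64(192)), (np.float64(0.085), np.int64(111)), (np.float64(0.09), np.int64(101)), (np.float64(0.095), np.int64(68)), (np.float64(0.1), np.int64(104)), (np.float64(0.105), np.int64(56)), (np.float64(0.11), np.int64(3)), (np.float64(0.115), np.int64(0)), (np.float64(0.12), np.int64(0)), (np.float64(0.125), np.int64(0)), (np.float64(0.13), np.int64(0)), (np.
[... 1226 characters left out ...]
6), np.int64(4618)), (np.float64(0.065), np.int64(1187)), (np.float64(0.07), np.int64(551)), (np.float64(0.075), np.int64(376)), (np.float64(0.08), np.int64(119)), (np.float64(0.085), np.int64(41)), (np.float64(0.09), np.int64(44)), (np.float64(0.095), np.int64(46)), (np.float64(0.1), np.int64(100)), (np.float64(0.105), np.int64(64)), (np.float64(0.11), np.int64(8)), (np.float64(0.115), np.int64(0)), (np.float64(0.12), np.int64(0)), (np.float64(0.125), np.int64(0)), (np.float64(0.13), np.int64(0)), (np.float64(0.135), np.int64(0)), (np.float64(0.14), np.int64(0))]
lid ((486.84881591796875, -239.10792541503906), (183.50241088867188, 155.3102569580078), 77.66891479492188) 0.06390771689092348
0
```

Run:
```python
import numpy as np
for n,pts in [('scene',[(345,200),(450,270),(350,290),(322,305),(270,195),(460,330),(255,120)]),('side',[(395,200),(420,270),(380,150),(325,165),(295,170),(330,320),(340,410)])]:
    W=np.load(n+'1.npz')['W']
    for u,v in pts: print(n,u,v,W[v,u].round(3))
```

```text
scene 345 200 [ 0.695 -0.077  0.12 ]
scene 450 270 [ 0.695 -0.403  0.121]
scene 350 290 [ 0.604 -0.245 -0.001]
scene 322 305 [ 0.48  -0.325  0.062]
scene 270 195 [0.545 0.03  0.119]
scene 460 330 [ 0.673 -0.465  0.041]
scene 255 120 [0.774 0.652 0.141]
side 395 200 [ 0.697 -0.09   0.124]
side 420 270 [ 0.704 -0.263  0.123]
side 380 150 [0.697 0.083 0.121]
side 325 165 [0.574 0.011 0.134]
side 295 170 [0.514 0.014 0.12 ]
side 330 320 [ 0.569 -0.266 -0.   ]
side 340 410 [ 0.566 -0.45   0.042]
```

View pics/side_crop.png

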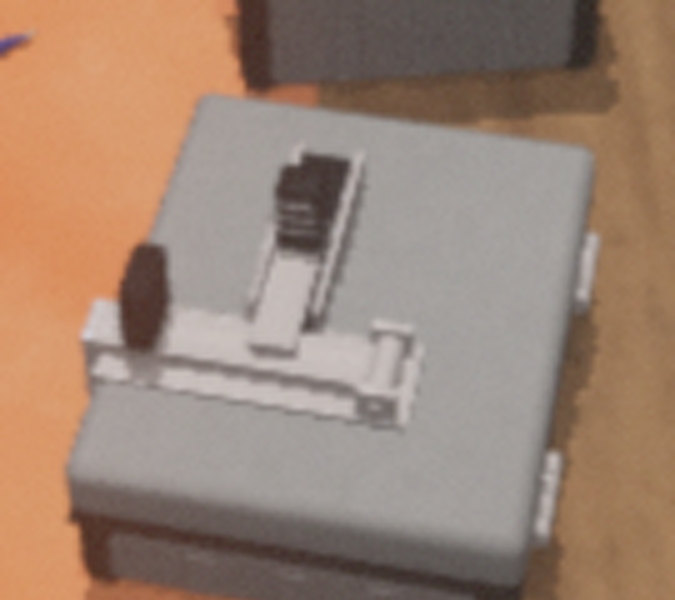

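Run:
```python
from h import *
for n,roi in [('scene',(225,330,255,360)),('side',(235,350,225,340))]:
    z=np.load(n+'1.npz');W=z['W'];px=z['px']
    a,b,c,d=roi
    w=W[a:b,c:d].reshape(-1,3);p=px[a:b,c:d].reshape(-1,3).astype(int)
    for lo,hi in [(.098,.104),(.104,.107),(.107,.113)]:
        q=w[(w[:,2]>lo)&(w[:,2]<hi)&(w[:,1]<-.15)]
        _,lab,cen=cv2.kmeans(q[:,:2].astype(np.float32),2,None,(3,50,1e-5),5,cv2.KMEANS_PP_CENTERS)
        for i in range(2):
            s=q[lab[:,0]==i];print(n,lo,len(s),cv2.minAreaRect((s[:,:2]*1000).astype(np.float32)),s.mean(0).round(4))
    q=w[(w[:,2]>.060)&(w[:,2]<.067)&(w[:,1]<-.13)&(w[:,1]>-.35)&(w[:,0]<.6)&(w[:,0]>.38)]
    print(n,cv2.minAreaRect((q[:,:2]*1000).astype(np.float32)),q.mean(0), q.min(0),q.max(0))
```

```text
scene 0.098 55 ((422.5279235839844, -260.1877746582031), (24.88983726501465, 11.347119331359863), 75.67660522460938) [ 0.4213 -0.2625  0.1018]
scene 0.098 26 ((470.1868591308594, -228.63790893554688), (8.813735961914062, 18.235057830810547), 33.45524215698242) [ 0.4714 -0.2304  0.1012]
scene 0.104 15 ((422.4956359863281, -261.7081604003906), (18.401939392089844, 6.7083868980407715), 86.66931915283203) [ 0.4232 -0.2622  0.1046]
scene 0.104 11 ((469.4837951660156, -229.3524169921875), (8.221967697143555, 17.60016632080078), 32.75725555419922) [ 0.4709 -0.2308  0.1057]
scene 0.107 20 ((476.56005859375, -225.91183471679688), (13.938735961914062, 7.099796295166016), 88.21505737304688) [ 0.4768 -0.2273  0.1088]
scene 0.107 15 ((469.0150146484375, -226.34640502929688), (5.004820346832275, 11.862226486206055), 1.053937554359436) [ 0.469  -0.2268  0.1091]
scene ((485.8629455566406, -237.40213012695312), (182.34646606445312, 154.29580688476562), 77.8188247680664) [ 0.48781883 -0.25431283  0.06427615] [ 0.39859832 -0.33952197  0.06002504] [ 0.57622254 -0.1356979   0.06699886]
side 0.098 77 ((42
[... 353 characters left out ...]
3126525879), 81.68634033203125) [ 0.4236 -0.264   0.1047]
side 0.104 18 ((475.2734375, -230.9793243408203), (16.906780242919922, 8.559552192687988), 7.890287399291992) [ 0.4753 -0.2319  0.1058]
side 0.107 26 ((478.9398498535156, -226.62095642089844), (8.311112403869629, 12.949319839477539), 0.6361299753189087) [ 0.4785 -0.2273  0.1089]
side 0.107 27 ((470.9563903808594, -227.9020233154297), (6.900713920593262, 12.716803550720215), 11.603006362915039) [ 0.4712 -0.2282  0.1089]
side ((487.18603515625, -238.91897583007812), (180.94175720214844, 153.9271697998047), 77.80240631103516) [ 0.494231   -0.25090504  0.06386699] [ 0.40053662 -0.34186805  0.06000505] [ 0.5782344  -0.1381007   0.06697548]
```

Side crop: the lever block is at the front-left of the lid, and the tab sits on its slide behind it and to the left. Both views agree on:
- yaw about -0.213 rad
- tab at about (0.4745, -0.2275), top at 0.110
- lever block at about (0.423, -0.261), top at 0.105

The offset between the blocks matches the given 43/43 mm.

```bash
cat >> h.py <<'E'
from scipy.spatial.transform import Rotation as Ro
def rows(pts):
    """pts: list of (xyz, jaw azimuth of tool y in rad, tool down)"""
    s=robot.state();q=s['tool_rot'];R0=Ro.from_quat([q[1],q[2],q[3],q[0]])
    for p,az in pts:
        y=np.array([np.cos(az),np.sin(az),0]);z=np.array([0,0,-1.]);x=np.cross(y,z)
        R=Ro.from_matrix(np.c_[x,y,z])
        print((R0.inv().apply(np.array(p)-s['eef_pos'])*100).round(2).tolist(),(R0.inv()*R).as_rotvec().round(3).tolist())
E
python3 - <<'E'
from h import *
print(robot.state()['t'])
rows([((.30,.45,.27),np.radians(60)),((.42,.28,.28),np.radians(35)),((.50,.1,.28),np.radians(10)),((.4745,-.2275,.25),-.213)])
E
```

```text
0.15
[-18.09, -13.99, -3.92] [-0.001, 0.0, 0.277]
[-33.88, -27.55, -4.9] [-0.001, 0.001, 0.713]
[-46.04, -43.05, -4.88] [-0.001, 0.001, 1.15]
[-51.56, -75.42, -1.83] [-0.001, 0.001, 1.537]
```

Emit:
{"method": "apply_moves", "body": {
  "increments": [
    {"translation": [-4.5, -3.5, -2], "twist": [0, 0, 0.07], "grip": 0},
    {"translation": [-9, -7, -4], "twist": [0, 0, 0.14], "grip": 0},
    {"translation": [-13.5, -10.5, -4], "twist": [0, 0, 0.21], "grip": 0},
    {"translation": [-18, -14, -4], "twist": [0, 0, 0.3], "grip": 0},
    {"translation": [-22, -17.5, -4.5], "twist": [0, 0, 0.4], "grip": 0},
    {"translation": [-26, -21, -4.9], "twist": [0, 0, 0.5], "grip": 0},
    {"translation": [-30, -24.3, -4.9], "twist": [0, 0, 0.6], "grip": 0},
    {"translation": [-34, -27.6, -4.9], "twist": [0, 0, 0.71], "grip": 0},
    {"translation": [-37, -31.5, -4.9], "twist": [0, 0, 0.82], "grip": 0},
    {"translation": [-40, -35.3, -4.9], "twist": [0, 0, 0.93], "grip": 0},
    {"translation": [-43, -39.2, -4.9], "twist": [0, 0, 1.04], "grip": 0},
    {"translation": [-46, -43, -4.9], "twist": [0, 0, 1.15], "grip": 0}
  ]
}}

```text
t: 1.65
eef_pos: [0.5, 0.099, 0.2802]
tool_rot: [0.0, 0.644, 0.765, -0.001]
ft_force: [-0.5, 0.4, 0.1]
grip_width: 0.0855
```

Run:
```python
from h import *
s=robot.state();print(s['t'],s['eef_pos'],s['joint_positions'])
rows([((.4745,-.2275,.25),-.213),((.4745,-.2275,.16),-.213)])
```

```text
1.65 [0.50003207 0.0990389  0.28021536] [-0.67786096  0.25406476  0.47142566  1.87153987 -0.1309736   1.04696944
  0.01687252]
[-31.74, -8.06, 3.06] [-0.0, 0.001, 0.384]
[-31.73, -8.05, 12.06] [-0.0, 0.001, 0.384]
```

Emit:
{"method": "apply_moves", "body": {
  "increments": [
    {"translation": [-5.3, -1.4, 0], "twist": [0, 0, 0.06], "grip": 0},
    {"translation": [-10.6, -2.7, 0], "twist": [0, 0, 0.13], "grip": 0},
    {"translation": [-15.9, -4, 0], "twist": [0, 0, 0.19], "grip": 0},
    {"translation": [-21.2, -5.4, 0], "twist": [0, 0, 0.26], "grip": 0},
    {"translation": [-26.5, -6.7, 1], "twist": [0, 0, 0.32], "grip": 0},
    {"translation": [-31.7, -8.05, 3], "twist": [0, 0, 0.384], "grip": 0},
    {"translation": [-31.7, -8.05, 8], "twist": [0, 0, 0.384], "grip": 0},
    {"translation": [-31.7, -8.05, 10], "twist": [0, 0, 0.384], "grip": 0},
    {"translation": [-31.7, -8.05, 10], "twist": [0, 0, 0.384], "grip": 0}
  ]
}}

```text
t: 2.78
eef_pos: [0.4733, -0.2267, 0.1792]
tool_rot: [-0.001, 0.778, 0.628, -0.002]
ft_force: [-0.2, 0.1, -0.1]
grip_width: 0.0856
```

Run:
```python
from h import *
s=robot.state();print(s['t'],s['eef_pos'],s['joint_positions'])
rows([((.4745,-.2275,.084),-.213)])
c=shot('wrist','w2.png');W=cloud(c)
q=W.reshape(-1,3)
m=(q[:,2]>.101)&(q[:,2]<.114)&(q[:,0]<.5)&(q[:,1]<-.2)&(q[:,1]>-.29)
q=q[m];print(len(q))
_,lab,cen=cv2.kmeans(q[:,:2].astype(np.float32),2,None,(3,50,1e-5),5,cv2.KMEANS_PP_CENTERS)
for i in range(2):
    s=q[lab[:,0]==i];print(len(s),cv2.minAreaRect((s[:,:2]*1000).astype(np.float32)),s.mean(0).round(4),np.median(s[:,2]))
```

```text
2.775 [ 0.47326899 -0.22666449  0.17921603] [-0.13168752  0.4542949   0.63305765  1.94139087 -0.34735225  0.85908886
  0.47070633]
[-0.05, 0.17, 9.52] [-0.004, 0.001, -0.001]
1128
551 ((423.6487731933594, -259.5931091308594), (23.921628952026367, 12.221405982971191), 76.84432220458984) [ 0.4244 -0.2586  0.1049] 0.10507501497110784
577 ((475.10504150390625, -225.52496337890625), (13.730977058410645, 15.535398483276367), 77.93083953857422) [ 0.4753 -0.2244  0.1099] 0.11078424099203116
```

View pics/w2.png

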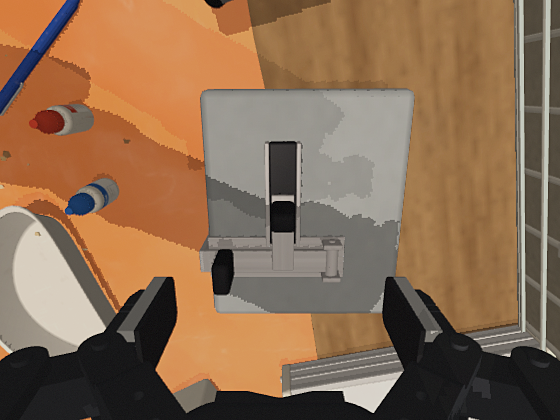

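The wrist view shows the tab at px (283,215) and the lever block at (223,270). The positions agree with the earlier ones to 2 mm. I'll descend and pinch along x.

Emit:
{"method": "apply_moves", "body": {
  "increments": [
    {"translation": [-0.1, 0.2, 5], "twist": [0, 0, 0], "grip": 0},
    {"translation": [-0.1, 0.2, 7.5], "twist": [0, 0, 0], "grip": 0.3},
    {"translation": [-0.1, 0.2, 9.3], "twist": [0, 0, 0], "grip": 0.5},
    {"translation": [-0.1, 0.2, 9.3], "twist": [0, 0, 0], "grip": 0.9},
    {"translation": [-0.1, 0.2, 9.3], "twist": [0, 0, 0], "grip": 1},
    {"translation": [-0.1, 0.2, 9.3], "twist": [0, 0, 0], "grip": 1},
    {"translation": [-0.1, 0.2, 9.3], "twist": [0, 0, 0], "grip": 1}
  ],
  "grip_force": 40
}}

```text
t: 3.7
eef_pos: [0.4753, -0.2285, 0.0885]
tool_rot: [-0.0, 0.778, 0.628, -0.001]
ft_force: [-4.8, 2.0, 7.3]
grip_width: 0.0152
```

Run:
```python
from h import *
s=robot.state();print(s['t'],s['eef_pos'],s['ft_force'],s['grip_width'])
p=s['eef_pos'];d=np.array([np.sin(.213),np.cos(.213),0])
rows([(p,-.213),(p+.01*d,-.213),(p+.031*d,-.213)])
```

```text
3.7 [ 0.47526054 -0.22848224  0.08853944] [-4.76384356  1.99038907  7.26712264] 0.01519447303655765
[0.0, 0.0, 0.0] [-0.002, 0.001, -0.0]
[1.0, -0.0, -0.0] [-0.002, 0.001, -0.0]
[3.1, -0.0, -0.0] [-0.002, 0.001, -0.0]
```

Emit:
{"method": "apply_moves", "body": {
  "increments": [
    {"translation": [0.6, 0, 0], "twist": [0, 0, 0]},
    {"translation": [1.2, 0, 0], "twist": [0, 0, 0]},
    {"translation": [1.8, 0, 0], "twist": [0, 0, 0]},
    {"translation": [2.4, 0, 0], "twist": [0, 0, 0]},
    {"translation": [2.9, 0, 0], "twist": [0, 0, 0]},
    {"translation": [3.1, 0, 0], "twist": [0, 0, 0]},
    {"translation": [3.1, 0, 0], "twist": [0, 0, 0]}
  ]
}}

```text
schema error: expected keys translation, twist, grip
```

Run:
```python
from h import *
s=robot.state();print(s['t'],s['eef_pos'],s['ft_force'],s['grip_width'])
c=shot('side','s3.png')
cv2.imwrite('pics/s3c.png',cv2.resize(c['pixels'][220:360,215:350,::-1],None,fx=4,fy=4))
```

```text
3.7 [ 0.47526054 -0.22848224  0.08853944] [-4.76384356  1.99038907  7.26712264] 0.01519447303655765
```

View pics/s3c.png

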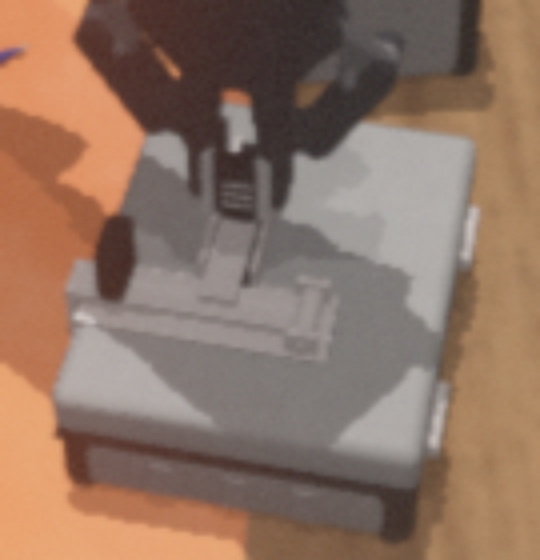

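The tab at crop (237,190) is between the pads and well gripped. The slide call was refused because its rows had no grip value, so I'll send it again.

Emit:
{"method": "apply_moves", "body": {
  "increments": [
    {"translation": [0.6, 0, 0], "twist": [0, 0, 0], "grip": 1},
    {"translation": [1.2, 0, 0], "twist": [0, 0, 0], "grip": 1},
    {"translation": [1.8, 0, 0], "twist": [0, 0, 0], "grip": 1},
    {"translation": [2.4, 0, 0], "twist": [0, 0, 0], "grip": 1},
    {"translation": [2.9, 0, 0], "twist": [0, 0, 0], "grip": 1},
    {"translation": [3.1, 0, 0], "twist": [0, 0, 0], "grip": 1},
    {"translation": [3.1, 0, 0], "twist": [0, 0, 0], "grip": 1}
  ]
}}

```text
t: 4.62
eef_pos: [0.4814, -0.1999, 0.0886]
tool_rot: [0.001, 0.779, 0.627, -0.002]
ft_force: [-5.7, -4.7, 0.5]
grip_width: 0.0149
```

Run:
```python
from h import *
s=robot.state();print(s['t'],s['eef_pos'],s['ft_force'],s['grip_width'])
c=shot('side','s4.png')
cv2.imwrite('pics/s4c.png',cv2.resize(c['pixels'][220:360,215:350,::-1],None,fx=4,fy=4))
```

```text
4.625 [ 0.48135314 -0.19989731  0.08864745] [-5.6607382  -4.71450249  0.54869397] 0.014902715597553143
```

View pics/s4c.png

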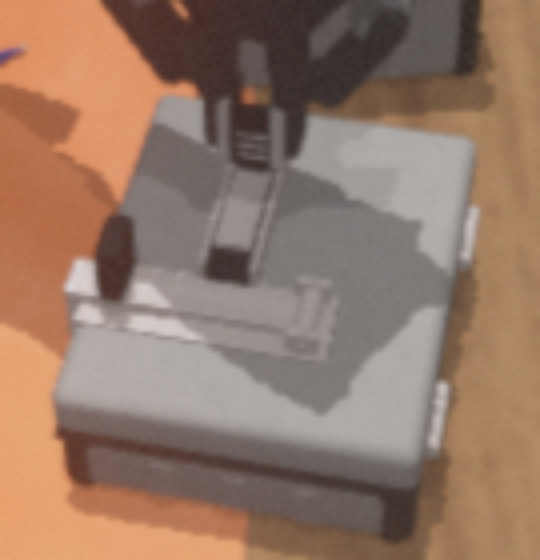

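The tongue is now well clear of the lever, with its end at crop (228,265). The tab travelled 29 mm. I'll release it and rise.

Emit:
{"method": "apply_moves", "body": {
  "increments": [
    {"translation": [2.9, 0, 0], "twist": [0, 0, 0], "grip": 0.6},
    {"translation": [2.9, 0, 0], "twist": [0, 0, 0], "grip": 0},
    {"translation": [2.9, 0, 0], "twist": [0, 0, 0], "grip": 0},
    {"translation": [0, 0, 0], "twist": [0, 0, 0], "grip": 0}
  ]
}}

```text
t: 5.18
eef_pos: [0.4825, -0.1988, 0.0887]
tool_rot: [0.001, 0.778, 0.629, -0.001]
ft_force: [-0.3, -0.9, 0.9]
grip_width: 0.0846
```

I made a mistake there: those rows are relative to the new pose, so the arm swept a further 29 mm while opening and then came back. I'll rise straight up and check whether anything moved.

Emit:
{"method": "apply_moves", "body": {
  "increments": [
    {"translation": [0, 0, -4], "twist": [0, 0, 0], "grip": 0},
    {"translation": [0, 0, -9], "twist": [0, 0, 0], "grip": 0},
    {"translation": [0, 0, -9], "twist": [0, 0, 0], "grip": 0}
  ]
}}

```text
t: 5.55
eef_pos: [0.485, -0.2007, 0.1822]
tool_rot: [0.004, 0.778, 0.628, 0.001]
ft_force: [0.5, 0.3, -0.4]
grip_width: 0.0855
```

```bash
cat > m.py <<'E'
from h import *
def meas(c):
    W=cloud(c);q0=W.reshape(-1,3)
    q=q0[(q0[:,2]>.100)&(q0[:,2]<.114)&(q0[:,0]<.52)&(q0[:,0]>.40)&(q0[:,1]<-.16)&(q0[:,1]>-.30)]
    _,lab,cen=cv2.kmeans(q[:,:2].astype(np.float32),2,None,(3,50,1e-5),5,cv2.KMEANS_PP_CENTERS)
    for i in range(2):
        s=q[lab[:,0]==i];print(len(s),cv2.minAreaRect((s[:,:2]*1000).astype(np.float32)),np.median(s[:,2]))
    q=q0[(q0[:,2]>.060)&(q0[:,2]<.067)&(q0[:,1]<-.13)&(q0[:,1]>-.35)&(q0[:,0]<.6)&(q0[:,0]>.38)]
    print('lid',cv2.minAreaRect((q[:,:2]*1000).astype(np.float32)))
E
python3 - <<'E'
from m import *
s=robot.state();print(s['t'],s['eef_pos'],s['ft_force'],s['joint_positions'])
for n in ['side','wrist']:
    c=shot(n,n+'5.png');meas(c)
    if n=='side':cv2.imwrite('pics/s5c.png',cv2.resize(c['pixels'][130:360,215:350,::-1],None,fx=2.6,fy=2.6))
E
```

```text
5.55 [ 0.48499298 -0.2006897   0.18217225] [ 0.46440301  0.30242132 -0.43517748] [-0.19939081  0.44638018  0.64797549  1.94842403 -0.3520037   0.85210875
  0.42202899]
83 ((481.1242370605469, -198.23861694335938), (15.99372673034668, 15.394519805908203), 77.87162017822266) 0.10813276608666758
80 ((423.363037109375, -261.777587890625), (23.615758895874023, 11.619844436645508), 80.44766998291016) 0.10279107185451666
lid ((486.9148254394531, -239.80508422851562), (180.69937133789062, 154.0801239013672), 77.69760131835938)
523 ((423.7842712402344, -259.6368103027344), (24.40790557861328, 12.03873062133789), 77.59786987304688) 0.1049757720242975
594 ((481.1946716308594, -197.2400665283203), (13.892444610595703, 15.420857429504395), 77.56055450439453) 0.11068569409180233
lid ((487.3260803222656, -236.76998901367188), (178.4803466796875, 155.16600036621094), 77.71054077148438)
```

View pics/s5c.png

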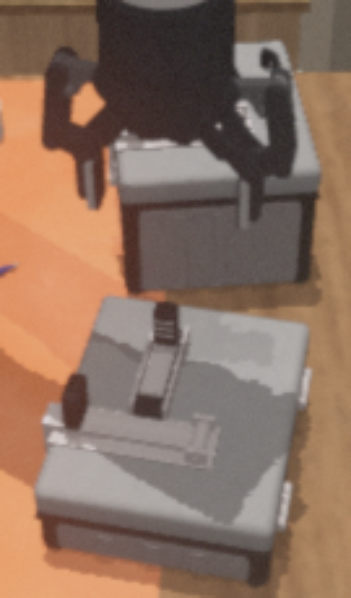

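View pics/wrist5.png

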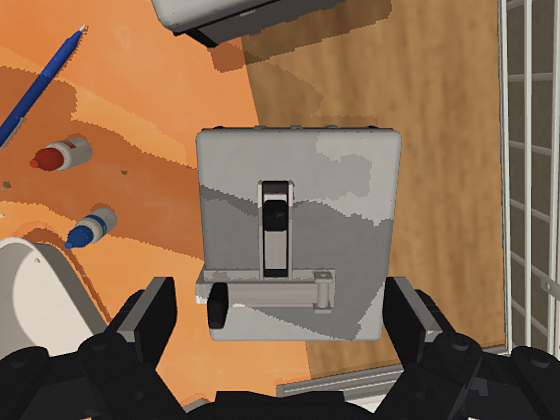

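The case and lever haven't moved. The tab, wrist px (275,213), stands about 29 mm out and the tongue is clear. On to the lever, pinching along case y.

Run:
```python
from h import *
az=-.213-np.pi/2
rows([((.4236,-.2605,.18),az)])
```

```text
[-7.26, -4.49, -0.1] [0.002, 0.001, 1.572]
```

Emit:
{"method": "apply_moves", "body": {
  "increments": [
    {"translation": [-0.8, -0.5, 0], "twist": [0, 0, 0.17], "grip": 0},
    {"translation": [-1.6, -1, 0], "twist": [0, 0, 0.34], "grip": 0},
    {"translation": [-2.4, -1.5, 0], "twist": [0, 0, 0.51], "grip": 0},
    {"translation": [-3.2, -2, 0], "twist": [0, 0, 0.68], "grip": 0},
    {"translation": [-4, -2.5, 0], "twist": [0, 0, 0.85], "grip": 0},
    {"translation": [-4.8, -3, 0], "twist": [0, 0, 1.02], "grip": 0},
    {"translation": [-5.6, -3.5, 0], "twist": [0, 0, 1.19], "grip": 0},
    {"translation": [-6.4, -4, 0], "twist": [0, 0, 1.36], "grip": 0},
    {"translation": [-7, -4.4, 0], "twist": [0, 0, 1.53], "grip": 0},
    {"translation": [-7.26, -4.49, 0], "twist": [0, 0, 1.572], "grip": 0},
    {"translation": [-7.26, -4.49, 0], "twist": [0, 0, 1.572], "grip": 0},
    {"translation": [-7.26, -4.49, 0], "twist": [0, 0, 1.572], "grip": 0}
  ]
}}

```text
t: 7.15
eef_pos: [0.4237, -0.2603, 0.1788]
tool_rot: [0.001, 0.994, -0.105, 0.0]
ft_force: [0.2, 0.1, -0.4]
grip_width: 0.0857
```

Run:
```python
from m import *
s=robot.state();print(s['t'],s['eef_pos'],s['joint_positions'])
c=shot('wrist','w6.png');meas(c)
az=-.213-np.pi/2
rows([((.4236,-.2605,.079),az)])
```

```text
7.15 [ 0.42365704 -0.26029551  0.1787863 ] [-0.33628844  0.56636737  1.06531659  2.02513218 -0.62904758  0.92089486
 -0.7136713 ]
738 ((480.8360595703125, -198.3057861328125), (14.859856605529785, 15.793174743652344), 77.94731140136719) 0.1107456553963927
671 ((423.809814453125, -260.13818359375), (23.558115005493164, 11.73942756652832), 77.22767639160156) 0.10520604999331422
lid ((489.5591735839844, -238.962158203125), (178.73016357421875, 149.28456115722656), 77.89506530761719)
[-0.02, 0.01, 9.99] [0.002, -0.001, 0.002]
```

View pics/w6.png

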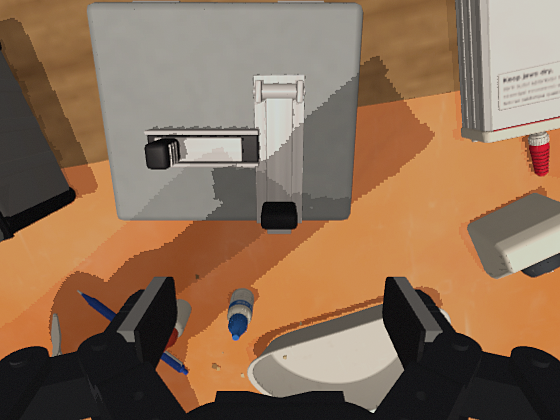

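The wrist view shows the lever block at px (280,215), central between the jaws, and the tab at (160,152), out of the way. I'll descend and pinch.

Emit:
{"method": "apply_moves", "body": {
  "increments": [
    {"translation": [0, 0, 5], "twist": [0, 0, 0], "grip": 0},
    {"translation": [0, 0, 8], "twist": [0, 0, 0], "grip": 0.2},
    {"translation": [0, 0, 9.6], "twist": [0, 0, 0], "grip": 0.4},
    {"translation": [0, 0, 9.6], "twist": [0, 0, 0], "grip": 0.6},
    {"translation": [0, 0, 9.6], "twist": [0, 0, 0], "grip": 1},
    {"translation": [0, 0, 9.6], "twist": [0, 0, 0], "grip": 1},
    {"translation": [0, 0, 9.6], "twist": [0, 0, 0], "grip": 1}
  ],
  "grip_force": 30
}}

```text
t: 8.07
eef_pos: [0.4243, -0.2604, 0.0836]
tool_rot: [0.001, 0.994, -0.105, 0.001]
ft_force: [-0.7, 2.7, 4.9]
grip_width: 0.0235
```

Run:
```python
from h import *
s=robot.state();p=s['eef_pos'];print(s['t'],p,s['ft_force'],s['grip_width'],s['joint_positions'])
g=p[2]+.019-.065
d=np.array([np.cos(.213),-np.sin(.213),0]);print('g',g,'along-x off',(p-[.4237,-.2603,0])@d)
az=-.213-np.pi/2
r=np.array([-.080,g-.007]);pts=[]
for t in [.15,.3,.45,.6,.75,.9,1.05,1.2,1.35,1.5,1.6,1.63]:
    c,sn=np.cos(t),np.sin(t)
    v=np.array([r[0]*c+r[1]*sn,-r[0]*sn+r[1]*c])-r
    pts.append((p+d*v[0]+[0,0,v[1]],az))
rows(pts)
c=shot('side','s7.png')
cv2.imwrite('pics/s7c.png',cv2.resize(c['pixels'][220:360,215:350,::-1],None,fx=4,fy=4))
```

```text
8.075 [ 0.4242574  -0.26035122  0.08360288] [-0.67793143  2.66870551  4.89658226] 0.023489123338957807 [-0.19585746  0.69776913  0.87571444  2.07512639 -0.80911691  0.74967767
 -0.58117977]
g 0.037602876237553526 along-x off 0.0005556292567313738
[0.55, 0.0, -1.16] [0.001, -0.002, 0.002]
[1.27, 0.0, -2.22] [0.001, -0.002, 0.002]
[2.13, 0.01, -3.17] [0.001, -0.002, 0.002]
[3.13, 0.01, -3.98] [0.001, -0.002, 0.002]
[4.24, 0.01, -4.62] [0.001, -0.002, 0.002]
[5.43, 0.02, -5.1] [0.001, -0.002, 0.002]
[6.68, 0.02, -5.39] [0.001, -0.002, 0.002]
[7.96, 0.02, -5.49] [0.001, -0.002, 0.002]
[9.24, 0.02, -5.4] [0.001, -0.002, 0.002]
[10.5, 0.03, -5.12] [0.001, -0.002, 0.002]
[11.3, 0.03, -4.82] [0.001, -0.002, 0.002]
[11.54, 0.03, -4.72] [0.001, -0.002, 0.002]
```

View pics/s7c.png

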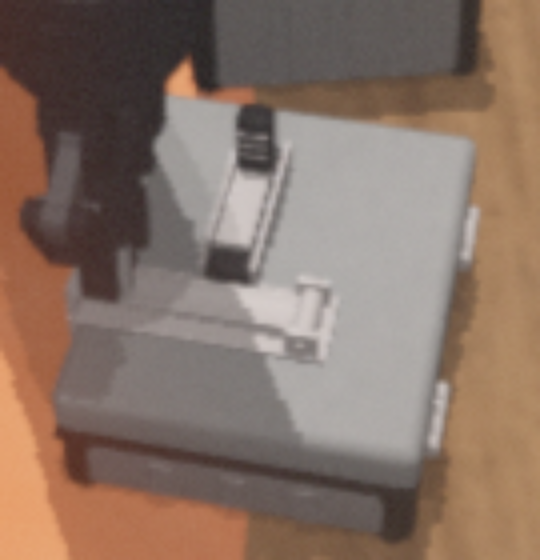

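The pads hold the block with a 23.5 mm opening. First half of the arc:

Emit:
{"method": "apply_moves", "body": {
  "increments": [
    {"translation": [0.2, 0, -0.6], "twist": [0, 0, 0], "grip": 1},
    {"translation": [0.55, 0, -1.16], "twist": [0, 0, 0], "grip": 1},
    {"translation": [0.9, 0, -1.7], "twist": [0, 0, 0], "grip": 1},
    {"translation": [1.27, 0, -2.22], "twist": [0, 0, 0], "grip": 1},
    {"translation": [1.7, 0, -2.7], "twist": [0, 0, 0], "grip": 1},
    {"translation": [2.13, 0, -3.17], "twist": [0, 0, 0], "grip": 1},
    {"translation": [2.63, 0, -3.6], "twist": [0, 0, 0], "grip": 1},
    {"translation": [3.13, 0, -3.98], "twist": [0, 0, 0], "grip": 1},
    {"translation": [3.7, 0, -4.32], "twist": [0, 0, 0], "grip": 1},
    {"translation": [4.24, 0, -4.62], "twist": [0, 0, 0], "grip": 1}
  ]
}}

```text
t: 9.38
eef_pos: [0.4656, -0.2691, 0.1302]
tool_rot: [0.0, 0.994, -0.105, 0.001]
ft_force: [-4.5, 2.4, -0.2]
grip_width: 0.023
```

Run:
```python
from h import *
s=robot.state();p=s['eef_pos'];print(s['t'],p,s['ft_force'],s['wrist_torque'],s['grip_width'],s['joint_positions'])
p0=np.array([0.4242574,-0.26035122,0.08360288])
d=np.array([np.cos(.213),-np.sin(.213),0]);az=-.213-np.pi/2
r=np.array([-.080,.0306]);pts=[]
for t in [.75,.9,1.05,1.2,1.35,1.5,1.6,1.63]:
    c,sn=np.cos(t),np.sin(t)
    v=np.array([r[0]*c+r[1]*sn,-r[0]*sn+r[1]*c])-r
    pts.append((p0+d*v[0]+[0,0,v[1]],az))
rows(pts)
c=shot('side','s8.png')
cv2.imwrite('pics/s8c.png',cv2.resize(c['pixels'][200:340,215:350,::-1],None,fx=4,fy=4))
```

```text
9.375 [ 0.46557009 -0.26908898  0.13021735] [-4.52239664  2.39542678 -0.21894445] [0.59077359 1.16485345 0.00934807] 0.023022157928588388 [-0.24098793  0.68904112  0.94769523  1.95518503 -0.73125933  0.88368436
 -0.68527395]
[0.01, 0.02, 0.03] [0.001, -0.001, 0.002]
[1.2, 0.02, -0.45] [0.001, -0.001, 0.002]
[2.45, 0.02, -0.74] [0.001, -0.001, 0.002]
[3.73, 0.03, -0.84] [0.001, -0.001, 0.002]
[5.01, 0.03, -0.75] [0.001, -0.001, 0.002]
[6.26, 0.03, -0.47] [0.001, -0.001, 0.002]
[7.07, 0.03, -0.18] [0.001, -0.001, 0.002]
[7.31, 0.03, -0.07] [0.001, -0.001, 0.002]
```

View pics/s8c.png

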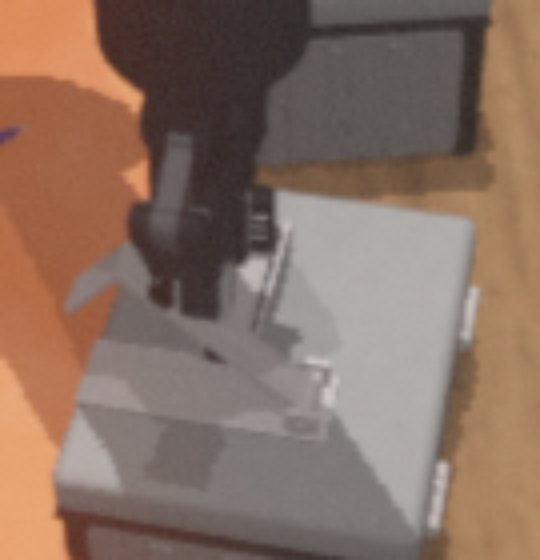

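The lever is about halfway up and following, with forces under 5 N. Second half:

Emit:
{"method": "apply_moves", "body": {
  "increments": [
    {"translation": [0.6, 0, -0.25], "twist": [0, 0, 0], "grip": 1},
    {"translation": [1.2, 0, -0.45], "twist": [0, 0, 0], "grip": 1},
    {"translation": [1.8, 0, -0.62], "twist": [0, 0, 0], "grip": 1},
    {"translation": [2.45, 0, -0.74], "twist": [0, 0, 0], "grip": 1},
    {"translation": [3.1, 0, -0.82], "twist": [0, 0, 0], "grip": 1},
    {"translation": [3.73, 0, -0.84], "twist": [0, 0, 0], "grip": 1},
    {"translation": [4.4, 0, -0.82], "twist": [0, 0, 0], "grip": 1},
    {"translation": [5, 0, -0.75], "twist": [0, 0, 0], "grip": 1},
    {"translation": [5.65, 0, -0.62], "twist": [0, 0, 0], "grip": 1},
    {"translation": [6.26, 0, -0.47], "twist": [0, 0, 0], "grip": 1},
    {"translation": [6.8, 0, -0.28], "twist": [0, 0, 0], "grip": 1},
    {"translation": [7, 0, -0.2], "twist": [0, 0, 0], "grip": 1}
  ]
}}

```text
t: 10.92
eef_pos: [0.5368, -0.2844, 0.1333]
tool_rot: [0.001, 0.994, -0.105, 0.002]
ft_force: [-0.9, 2.5, 6.5]
grip_width: 0.0226
```

Run:
```python
from h import *
s=robot.state();p=s['eef_pos'];print(s['t'],p,s['ft_force'],s['wrist_torque'],s['grip_width'],s['joint_positions'])
p0=np.array([0.4242574,-0.26035122,0.08360288])
d=np.array([np.cos(.213),-np.sin(.213),0])
v=p-p0;x=v@d-.08;z=v[2]+.0306;print('theta',np.arctan2(.0306,-.08)-np.arctan2(z,x),np.hypot(x,z))
c=shot('side','s9.png')
cv2.imwrite('pics/s9c.png',cv2.resize(c['pixels'][200:340,215:350,::-1],None,fx=4,fy=4))
```

```text
10.925 [ 0.53682821 -0.28437263  0.13327308] [-0.86491857  2.51174904  6.54096298] [0.5378314  0.30002291 0.06679604] 0.022610921200415083 [-0.2012715   0.78023581  0.9215425   1.77311694 -0.74557144  0.97249107
 -0.75353347]
theta 1.6177367129702653 0.08761079337564118
```

View pics/s9c.png

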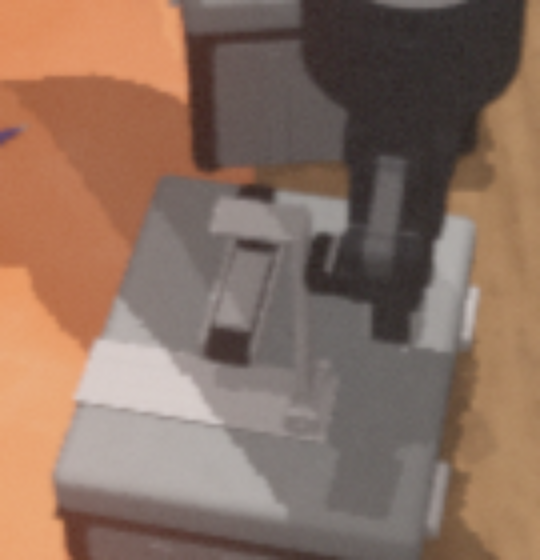

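The lever plate stands upright, base at crop (305,395) and top at (265,220). The estimated angle is about 1.6 rad. I'll release in place and then rise straight up.

Emit:
{"method": "apply_moves", "body": {
  "increments": [
    {"translation": [0, 0, 0], "twist": [0, 0, 0], "grip": 0.6},
    {"translation": [0, 0, 0], "twist": [0, 0, 0], "grip": 0.2},
    {"translation": [0, 0, 0], "twist": [0, 0, 0], "grip": 0},
    {"translation": [0, 0, 0], "twist": [0, 0, 0], "grip": 0},
    {"translation": [0, 0, 0], "twist": [0, 0, 0], "grip": 0},
    {"translation": [0, 0, -3], "twist": [0, 0, 0], "grip": 0},
    {"translation": [0, 0, -7], "twist": [0, 0, 0], "grip": 0},
    {"translation": [0, 0, -12], "twist": [0, 0, 0], "grip": 0},
    {"translation": [0, 0, -15], "twist": [0, 0, 0], "grip": 0},
    {"translation": [0, 0, -15], "twist": [0, 0, 0], "grip": 0},
    {"translation": [0, 0, -15], "twist": [0, 0, 0], "grip": 0}
  ]
}}

```text
t: 12.35
eef_pos: [0.536, -0.2835, 0.2824]
tool_rot: [0.001, 0.995, -0.105, 0.002]
ft_force: [-0.0, -0.3, -1.2]
grip_width: 0.0855
```

Run:
```python
from h import *
s=robot.state();p=s['eef_pos'];print(s['t'],p,s['ft_force'],s['grip_width'],s['dq'].round(3) if hasattr(s['dq'],'round') else s['dq'])
d=np.array([np.cos(.213),-np.sin(.213),0]);e=np.array([np.sin(.213),np.cos(.213),0])
ctr=np.array([.4237,-.2605,.065])
for n in ['side','scene','wrist']:
    c=shot(n,n+'10.png');W=cloud(c).reshape(-1,3);v=W-ctr
    L=np.c_[v@d,v@e,v[:,2]]
    b=L[(L[:,2]>.03)&(L[:,2]<.13)&(abs(L[:,1])<.022)&(L[:,0]>.02)&(L[:,0]<.14)]
    print(n,len(b))
    for lo in np.arange(.03,.13,.01):
        q=b[(b[:,2]>=lo)&(b[:,2]<lo+.01)]
        if len(q):print('  z',lo.round(3),len(q),'x',q[:,0].min().round(4),np.median(q[:,0]).round(4),q[:,0].max().round(4))
    t=L[(L[:,2]>.038)&(L[:,2]<.05)&(abs(L[:,0]-.043)<.02)&(abs(L[:,1]-.073)<.03)]
    print('  tab',len(t),np.median(t,0).round(4) if len(t) else '',t.min(0),t.max(0))
    if n!='wrist':
        a,b_=(130,215) if n=='side' else (160,205)
        cv2.imwrite('pics/'+n+'10c.png',cv2.resize(c['pixels'][a:a+200,b_:b_+170,::-1],None,fx=3,fy=3))
```

```text
12.35 [ 0.53599936 -0.2834988   0.28240915] [-0.00822144 -0.26106997 -1.20729427] 0.08549754575543589 [ 0.003  0.012 -0.011  0.01   0.001  0.003  0.   ]
side 693
  z 0.03 22 x 0.0768 0.0803 0.0817
  z 0.04 23 x 0.0766 0.0802 0.0814
  z 0.05 20 x 0.0769 0.0803 0.0811
  z 0.06 22 x 0.0769 0.0794 0.0809
  z 0.07 18 x 0.0753 0.0784 0.0803
  z 0.08 97 x 0.0752 0.0911 0.11
  z 0.09 250 x 0.0754 0.0942 0.1099
  z 0.1 241 x 0.0438 0.0623 0.0797
  tab 36 [0.0431 0.0742 0.0438] [0.03478698 0.06835931 0.04085508] [0.05021133 0.07880252 0.04619367]
scene 487
  z 0.03 25 x 0.0755 0.0768 0.0805
  z 0.04 23 x 0.0752 0.0762 0.08
  z 0.05 23 x 0.0749 0.0763 0.0793
  z 0.06 23 x 0.0746 0.0757 0.0787
  z 0.07 27 x 0.0742 0.0757 0.0801
  z 0.08 88 x 0.0742 0.0857 0.1088
  z 0.09 136 x 0.0741 0.0923 0.1082
  z 0.1 142 x 0.0428 0.0609 0.0789
  tab 49 [0.0412 0.0696 0.0431] [0.03400301 0.06446347 0.03802431] [0.04936728 0.07803635 0.04595157]
wrist 2238
  z 0.08 55 x 0.0782 0.1095 0.11
  z 0.09 1160 x 0.0783 0.0953 0.1101
  z 0.1 1022 x 0.0432 0.064 0.0801
  z 0.11 1 x 0.0786 0.0786 0.0786
  tab 262 [0.044  0.0723 0.0457] [0.03477133 0.06566087 0.03815888] [0.05105775 0.08038526 0.0486865 ]
```

View pics/side10c.png

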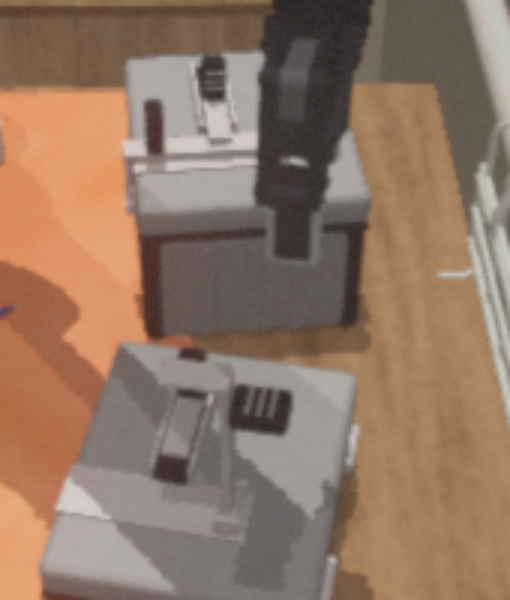

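View pics/scene10c.png

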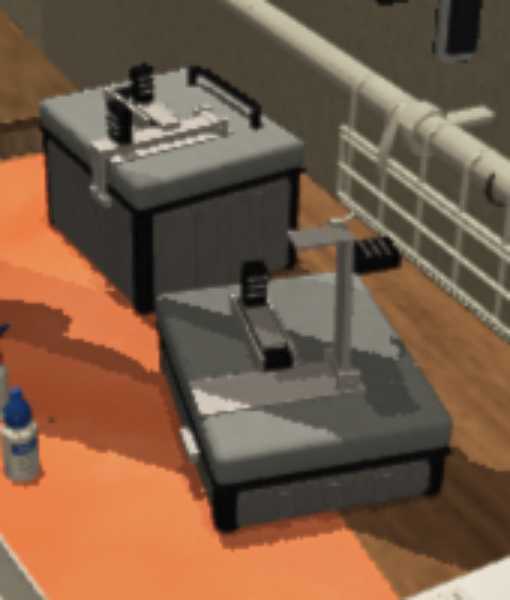

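Run:
```python
from h import *
d=np.array([np.cos(.213),-np.sin(.213),0]);e=np.array([np.sin(.213),np.cos(.213),0])
ctr=np.array([.4237,-.2605,.065])
for n in ['wrist','scene','side']:
    c=shot(n);W=cloud(c).reshape(-1,3);v=W-ctr;L=np.c_[v@d,v@e,v[:,2]]
    for nm,lo,hi in [('block',.084,.107),('lip',.047,.073)]:
        b=L[(L[:,2]>.075)&(L[:,2]<.125)&(abs(L[:,1])<.009)&(L[:,0]>lo)&(L[:,0]<hi)]
        b=b[b[:,2]>np.median(b[:,2])-.004]
        f=np.polyfit(b[:,0],b[:,2],1);print(n,nm,len(b),'slope z/x',f[0].round(3),b[:,2].mean().round(4),np.std(b[:,2]-np.polyval(f,b[:,0])).round(4))
    b=L[(L[:,2]>.025)&(L[:,2]<.078)&(abs(L[:,1])<.02)&(L[:,0]>.06)&(L[:,0]<.1)]
    if len(b)>20:
        A=np.c_[b[:,1],b[:,2],np.ones(len(b))];print(n,'plate dx/dz',np.linalg.lstsq(A,b[:,0],rcond=None)[0].round(3))
```

```text
wrist block 617 slope z/x 0.031 0.095 0.0008
wrist lip 640 slope z/x 0.026 0.1081 0.0006
scene block 71 slope z/x 0.037 0.093 0.001
scene lip 91 slope z/x 0.013 0.1061 0.0011
scene plate dx/dz [-0.136 -0.04   0.078]
side block 134 slope z/x 0.03 0.0926 0.001
side lip 150 slope z/x 0.032 0.1059 0.0009
side plate dx/dz [ 0.209 -0.025  0.082]
```

All three views put the lever at about 1.54 rad, leaning 1.7° short of upright. There is plenty of time, so I'll repeat the same pinch and carry it about 5 mm further for margin.

Emit:
{"method": "apply_moves", "body": {
  "increments": [
    {"translation": [0, 0, 5], "twist": [0, 0, 0], "grip": 0},
    {"translation": [0, 0, 10], "twist": [0, 0, 0], "grip": 0},
    {"translation": [0, 0, 13.5], "twist": [0, 0, 0], "grip": 0},
    {"translation": [0, 0, 14.9], "twist": [0, 0, 0], "grip": 0.2},
    {"translation": [0, 0, 14.9], "twist": [0, 0, 0], "grip": 0.6},
    {"translation": [0, 0, 14.9], "twist": [0, 0, 0], "grip": 1},
    {"translation": [0, 0, 14.9], "twist": [0, 0, 0], "grip": 1},
    {"translation": [0, 0, 14.9], "twist": [0, 0, 0], "grip": 1},
    {"translation": [0.2, 0, 15], "twist": [0, 0, 0], "grip": 1},
    {"translation": [0.5, 0, 15.1], "twist": [0, 0, 0], "grip": 1},
    {"translation": [0.5, 0, 15.1], "twist": [0, 0, 0], "grip": 1}
  ]
}}

```text
t: 14.02
eef_pos: [0.5432, -0.2857, 0.1331]
tool_rot: [0.001, 0.995, -0.104, 0.004]
ft_force: [1.8, 0.5, 5.9]
grip_width: 0.0229
```

Emit:
{"method": "apply_moves", "body": {
  "increments": [
    {"translation": [0, 0, 0], "twist": [0, 0, 0], "grip": 0.6},
    {"translation": [0, 0, 0], "twist": [0, 0, 0], "grip": 0.2},
    {"translation": [0, 0, 0], "twist": [0, 0, 0], "grip": 0},
    {"translation": [0, 0, 0], "twist": [0, 0, 0], "grip": 0},
    {"translation": [0, 0, 0], "twist": [0, 0, 0], "grip": 0},
    {"translation": [0, 0, -3], "twist": [0, 0, 0], "grip": 0},
    {"translation": [0, 0, -7], "twist": [0, 0, 0], "grip": 0},
    {"translation": [0, 0, -12], "twist": [0, 0, 0], "grip": 0},
    {"translation": [0, 0, -15], "twist": [0, 0, 0], "grip": 0},
    {"translation": [0, 0, -15], "twist": [0, 0, 0], "grip": 0},
    {"translation": [0, 0, -15], "twist": [0, 0, 0], "grip": 0}
  ]
}}

```text
t: 15.4
eef_pos: [0.5418, -0.2846, 0.2821]
tool_rot: [0.001, 0.995, -0.104, 0.003]
ft_force: [0.4, -0.1, -0.5]
grip_width: 0.0849
```

Run:
```python
from h import *
s=robot.state();print(s['t'],s['eef_pos'],s['ft_force'],np.abs(s['dq']).max())
d=np.array([np.cos(.213),-np.sin(.213),0]);e=np.array([np.sin(.213),np.cos(.213),0])
ctr=np.array([.4237,-.2605,.065])
for n in ['wrist','scene','side']:
    c=shot(n,n+'11.png');W=cloud(c).reshape(-1,3);v=W-ctr;L=np.c_[v@d,v@e,v[:,2]]
    for nm,lo,hi in [('block',.084,.107),('lip',.047,.073)]:
        b=L[(L[:,2]>.075)&(L[:,2]<.125)&(abs(L[:,1])<.009)&(L[:,0]>lo)&(L[:,0]<hi)]
        b=b[b[:,2]>np.median(b[:,2])-.004]
        f=np.polyfit(b[:,0],b[:,2],1);print(n,nm,len(b),'slope',f[0].round(3),b[:,2].mean().round(4))
    t=L[(L[:,2]>.038)&(L[:,2]<.05)&(abs(L[:,0]-.043)<.02)&(abs(L[:,1]-.073)<.03)]
    print('  tab',len(t),np.median(t,0).round(4))
    if n=='scene': cv2.imwrite('pics/scene11c.png',cv2.resize(c['pixels'][160:360,205:375,::-1],None,fx=3,fy=3))
```

```text
15.4 [ 0.54179673 -0.28463692  0.28214069] [ 0.36751779 -0.10941502 -0.5137858 ] 0.01312950771562199
wrist block 775 slope -0.402 0.0962
wrist lip 564 slope -0.042 0.1095
  tab 260 [0.0447 0.0723 0.0456]
scene block 72 slope -0.34 0.0936
scene lip 85 slope -0.019 0.1072
  tab 49 [0.0405 0.0694 0.0438]
side block 153 slope -0.385 0.0936
side lip 139 slope -0.031 0.1071
  tab 29 [0.0434 0.0741 0.0443]
```

View pics/scene11c.png

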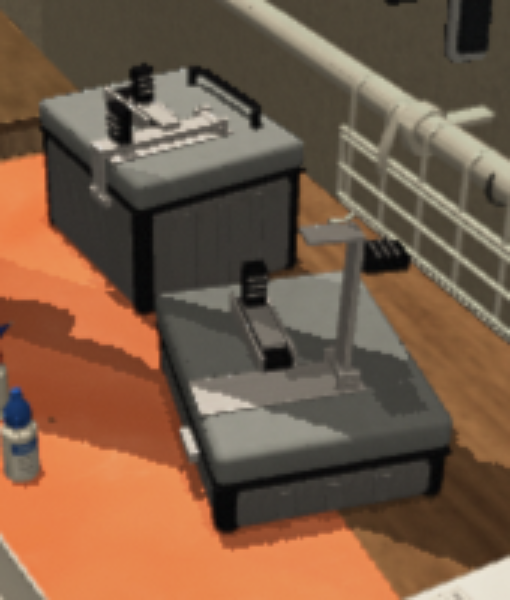

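The scene picture shows the lever upright at crop (350,300), with the tab still out at (255,285) and the tall case unchanged. The lip slope puts the lever at about 1.60 rad. The block fit is spoiled because its window now includes the lip edge. I'll hand in.

```bash
python3 -c "
from station import ticket
print(ticket.job_done())"
```

```text
the job is handed in; nothing more can be done
None
```

I slid the flatter case's safety tab out and swung its lever upright, then let go with the tab still clear. I handed the job in at about 15.6 s of the 48 s allowed.

**Last checks**
- **Tab:** it stands about 29 mm out by depth measurement, with the tongue visibly clear of the lever.
- **Lever:** it is at about 1.60 rad. The first swing left it at about 1.54 rad, so I pinched the block again and carried it a little further.
- **Case and bystander:** the flatter case was unmoved when I measured its lid after the tab slide. The taller case looks untouched in the final scene picture; I did not measure its tab.
- **Robot:** the gripper is open and clear, about 28 cm above the desk. The wrist force read under 10 N at the end of every move.

**What went wrong or disagreed**
- **Stray move:** in the call that released the tab, I wrote the shift relative to the wrong pose, so the arm moved about 29 mm too far and came back. The tab and case measured the same afterwards. I did not record the peak force during that move.
- **Refused call:** one slide call was rejected for missing its grip value and was sent again.
- **Angle fit:** the last fit on the lever block was unusable, because its window caught the lip edge. The 1.60 rad therefore comes from the lip slope in three views.

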